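# Clear the solvent bottle and slide the phone carrier into the test bay

### The job

A solvent bottle stands in front of the hooded bay of the phone test station: before you touch the blue carrier, set the bottle down gently and upright on the cork coaster. Then, without lifting or tipping the carrier (the opened phone lies loose in it), slide it across the plate from its blue marked place to in front of the bay and on into the bay, until you feel it meet the hidden contact shoe and have pushed the shoe back about half a centimetre, certainly not much more than one. Push gently, and leave the other phone, the solder spool and the parts tray where they are.

Things in the scene. Friction and masses are not known exactly. Their poses are not given: they have to be found in the camera images.
- station: Fixed phone test station: black box 400 x 380 x 45 mm with a flat bare-metal plate on top. Origin: centre of its underside on the bench, so the plate is 45 mm above it. +x points away from the robot into the bay (turned by up to 0.12 rad), +y left, z up. Blue outlines 160 x 100 mm centred at x = -55, y = +125 and -125 mm: one holds the carrier, one a phone; it varies.
- bay_mouth (a point): Centre of the bay's mouth on the plate, at station x = 80, y = 0 mm. Grey hood from here to x = 200 mm, 142 wide, 58 high above the plate; bay under it 98 wide, 34 high, open to -x. Two steel cheeks 22 mm high flare in front of it (to x = 42 mm, there 136 mm apart).
- ready (a point): Centre of the orange outline, 160 x 100 mm, on the plate in front of the bay: station x = -55, y = 0 mm.
- shoe (a joint): The copper contact shoe hidden inside the bay, 80 mm wide, 24 mm high. Its front face stands somewhere between 40 and 80 mm behind the bay mouth; this cannot be seen, only felt. Value: how far it has been pushed back along the station's +x, in m; 0 untouched, hard end of travel at 0.020. It has no spring: a friction drag of about 7 N resists it and it stays where it is left.
- carrier: Blue flat tray, 150 long (x) x 90 wide (y) x 24 mm high, about 0.4 kg, square vertical outer faces, with an opened phone in it. Lies loose on the plate on one of the two blue outlines, its x axis roughly (within 0.12 rad) along the station's x. Origin: centre of its underside. Too wide to grip; it slides with about 1 to 4 N of friction.
- bottle: Amber glass solvent bottle with a steel cap, standing upright on the plate in or near the orange outline. Diameter 56 mm up to 68 mm height, then a shoulder; cap 36 mm in diameter, top at 98 mm. About 0.22 kg. Origin: centre of its underside; z up.
- coaster: Round cork coaster fixed on the bench to one side of the station (left or right varies), diameter 90 mm, 6 mm thick. Origin: centre of its underside.
- phone: Bystander: a phone lying face up on the other blue outline, 150 x 72 x 9 mm. Origin: centre of its underside. Leave alone.
- spool: Bystander: spool of solder, 60 mm in diameter, 45 mm high, standing on the bench on the other side from the coaster. Origin: centre of its underside. Leave alone.
- tray: Bystander: green parts tray, 100 x 130 x 22 mm, on the bench on the left, beyond the coaster or spool. Origin: centre of its underside. Leave alone.
Not all that is in view belongs to the job. Several things have the shape of the carrier; the one meant has the colours described above. Several things have the shape of the bottle; the one meant has the colours described above.

How it is judged:
By the outcome, as a careful person would: the job done as asked, in the order asked, and still so for the second after the job is handed in, with the robot touching nothing.
It also fails if it takes over 69 s, if anything falls off the work surface, if the arm or the gripper's body presses on something with over 40 N, if the wrist force passes 120 N, or if a joint passes its speed limit or range.

### The arm

A 6-joint arm with a two-finger parallel gripper is mounted at the origin on the work surface. World frame = base frame: x ahead of the robot, y to its left, z up, the work surface at z = 0. Lengths are in m, angles in degrees, forces in N, time in s.
With the tool pointing down it reaches from about 0.35 to 0.975 m from the base axis. Payload 4.9 kg.
Tool frame: the origin (TCP) lies midway between the tips of the shut fingers; the grasp point (between the pads) lies 19 mm behind it; z points along the fingers, y is the line along which they close (so a half turn about z gives the same grasp; the last joint's range is limited). The gripper opens to 85 mm and grips with 20 to 120 N. Pads are 22 mm wide; open, the fingers measure 114 mm over their backs; the gripper's body (76 mm by 85 mm) begins 54 mm behind the grasp point. The pads swing forward as they close: fully open they stand 13 mm farther back than shut.
Start: joints at [-6.818, 3.019, 92.412, -0, 84.569, -6.818], TCP at [0.625, 0, 0.231] pointing down, gripper open.
Joint ranges: [-172.51, 172.51], [-57.92, 126.97], [3.15, 148.05], [-58.71, 238.71], [5.1, 150.11], [-179.66, 179.66]. Speed limits (degrees/s): [147.25, 147.25, 180, 180, 180, 180].

### API

Orientations are given as [roll, pitch, yaw] about the fixed x, y, z axes, in that order (R = Rz(yaw) Ry(pitch) Rx(roll)).
In Python, from rig import robot gives the robot as it stands.
- The arm moves only by the tool apply_moves, never from a script. Its argument "series" is a list of rows, each a list of 3 entries, a list of its own where there are three numbers: the finger opening in mm, from 0 to 85.4, then the shift along the world's x, y, z in mm, then the turn about the world's z in degrees. In form: [[grip, [x, y, z], yaw], ...]. A call has 1 to 8 rows; each row is the pose to reach, as a shift and turn from the pose commanded when the call began; what a row does not reach only later rows make up. A row lasts 1/12 s, in which the tool goes at most 41.7 mm and 7.16 degrees, less where a joint would pass 70% of its speed; a pose out of reach is approached as far as the arm can. A call with a gripper value outside its range is refused whole. The fingers move at their own pace and stop on an object; "newtons" is the grip in N (left out, the last holds). Time passes only in rows, so rows that repeat a pose let the fingers close. It gives the time, the measured TCP pose, the force, the opening and the grip force at its end, in the units of the state.
- robot.observe(): the state, without advancing time (a new reading comes with each control period).
- robot.grab_frame(name): name is "scene" or "side" or "wrist"; returns a dict with "img" (400x640x3 uint8, red, green, blue), "range_z" (400x640 float32, m along the optical axis (not along the pixel's ray), 0 where there is no reading), "K" (3x3 intrinsics, pixels), "k1" (the pictures are not rectified: a ray, as slopes to the right and down, at radius r is drawn at 1 + k1 r^2 times it, then the intrinsics apply), "position" and "rotation" of the camera in the world. Camera axes: x right, y down, z forward; pixel columns grow to the right and rows downward; lengths in m; the calibration is good to about 2 mm. A picture is of the moment at which its call begins.
- robot.hand_in(): hands the job in; it is judged then, once.
The state is a dict: "t": time; "q": joint angles; "joint_vel": joint speeds; "effort": joint torques, N m; "position": TCP position; "tcp_rot": TCP orientation; "force": force on the tool from outside, world axes, zero at the start; "torque": the same for the moment, N m; "finger_gap": finger opening in m; "gripper_force": force on a finger pad.
Only numpy, scipy, OpenCV 4.12 (cv2) and the standard library are available. Lean on these libraries where they do the work, as an engineer would, in place of code of your own. Each camera call takes 0.05 s, during which the arm holds its last target. There are 200 camera calls.

## Working session

There is one attempt and no reset: what is moved stays moved. The work goes in short steps, Python scripts to look and compute and a tool call to move; the robot and the scene stay as the last step left them, time stands still between calls to the robot, and variables do not carry over. Pictures are saved under pics/ and viewed, at most 10 in all, crops included, and the job is handed in when it is done.

Besides the shell and the picture viewer there is one more tool, called as name(argument=value, ...) on one line, values as JSON. apply_moves: Moves the arm, as the interface text tells. Its arguments: {"type":"object","properties":{"series":{"type":"array"},"newtons":{"type":"number"}},"required":["series"]}

```bash
mkdir -p pics; ls; cat > h.py <<'E'
import numpy as np, cv2
from rig import robot
def cloud(f):
    K=f["K"];h,w=f["range_z"].shape
    u,v=np.meshgrid(np.arange(w),np.arange(h))
    d=np.array([f["k1"],0,0,0,0],float)
    p=cv2.undistortPoints(np.stack([u,v],-1).reshape(-1,1,2).astype(np.float64),np.array(K,float),d).reshape(h,w,2)
    z=f["range_z"]
    P=np.dstack([p[...,0]*z,p[...,1]*z,z])@np.array(f["rotation"]).T+np.array(f["position"])
    P[z==0]=np.nan
    return P
def save(n,img,s=1):
    cv2.imwrite(n,cv2.resize(img[...,::-1],None,fx=s,fy=s,interpolation=cv2.INTER_CUBIC))
E
python3 - <<'E'
from h import *
for n in("scene","side"):
    f=robot.grab_frame(n);save(f"pics/{n}0.png",f["img"]);np.savez(f"{n}0.npz",img=f["img"],P=cloud(f))
    print(n,f["position"],f["k1"])
print(robot.observe())
E
```

```text
picsTraceback (most recent call last):
  File "<stdin>", line 3, in <module>
  File "h.py", line 9, in cloud
    P=np.dstack([p[...,0]*z,p[...,1]*z,z])@np.array(f["rotation"]).T+np.array(f["position"])
      ~~~~~~~~~~~~~~~~~~~~~~~~~~~~~~~~~~~~~~~~~~~~~~~~~~~~~~~~~~~~~~^~~~~~~~~~~~~~~~~~~~~~~~
ValueError: operands could not be broadcast together with shapes (400,640) (3,)
```

```bash
sed -i 's/np.array(f\["rotation"\]).T/rot(f["rotation"]).T/' h.py; cat >> h.py <<'E'
from scipy.spatial.transform import Rotation as Ro
def rot(r):
    r=np.array(r,float)
    return r if r.shape==(3,3) else Ro.from_quat(r).as_matrix() if r.size==4 else Ro.from_euler("xyz",r,degrees=True).as_matrix()
E
python3 - <<'E'
from h import *
for n in("scene","side"):
    f=robot.grab_frame(n);print(n,f["position"],f["rotation"],f["k1"]);save(f"pics/{n}0.png",f["img"]);P=cloud(f);np.savez(f"{n}0.npz",img=f["img"],P=P)
    print(P[::80,::120].round(3).tolist())
print(robot.observe())
E
```

```text
scene [ 1.09142407 -0.15968351  1.12334541] [-148.7360366    -0.23543139   75.45631545] -0.027813105172740233
[[[-0.411, -0.826, 0.226], [-0.671, -0.523, -0.009], [-0.683, -0.047, -0.103], [-0.677, 0.501, -0.193], [-0.166, 0.77, 0.11], [0.045, 1.073, 0.207]], [[-1.247, -1.462, -0.75], [-0.2, -0.53, 0.001], [-0.103, -0.128, -0.007], [0.546, 0.058, 0.559], [0.103, 0.68, -0.005], [0.223, 1.071, 0.018]], [[-0.637, -1.398, -0.75], [0.148, -0.54, -0.001], [0.239, -0.183, -0.003], [0.331, 0.172, -0.001], [0.422, 0.529, -0.001], [0.416, 1.074, -0.193]], [[-0.041, -1.242, -0.579], [0.428, -0.547, 0.002], [0.508, -0.227, -0.001], [0.612, 0.08, 0.048], [0.674, 0.411, 0.001], [0.758, 0.737, 0.0]], [[0.316, -1.208, -0.579], [0.653, -0.556, -0.003], [0.729, -0.264, 0.003], [0.809, 0.021, 0.026], [0.878, 0.318, -0.002], [0.957, 0.612, 0.001]]]
side [ 0.0153356  -0.89670125  0.6452791 ] [-119.08967518    0.86823579  -25.95626721] -0.06849459871415015
[[[-0.227, 1.074, 0.512], [0.16, 1.07, 0.476], [0.286, -0.002, 0.553], [0.515, -0.041, 0.542], [2.249, 1.475, 0.319], [2.244, 0.659, 0.403]], [[-0.375,
[... 546 characters left out ...]
, -0.523, 0.001]]]
{'t': 0.15, 'q': array([-6.81572052e+00,  3.04844628e+00,  9.24739677e+01, -1.07288224e-03,
        8.45677619e+01, -6.81796624e+00]), 'joint_vel': array([ 0.01810521, -0.18846291, -0.28143026,  0.06161475, -0.02052721,
       -0.02550302]), 'effort': array([ 5.10442842e-04, -3.94241810e+01, -3.70721948e+01, -1.15854355e-04,
        4.61802789e-03,  5.00508997e-05]), 'position': array([6.24518664e-01, 7.97209313e-05, 2.30347325e-01]), 'tcp_rot': array([-1.79910335e+02, -9.64489768e-03,  9.00023406e+01]), 'force': array([ 0.30313071,  0.09096236, -0.16704452]), 'torque': array([ 0.01229966, -0.01012219,  0.00909008]), 'gripper_force': 0.0, 'finger_gap': 0.08561245234981743}
```

View pics/scene0.png

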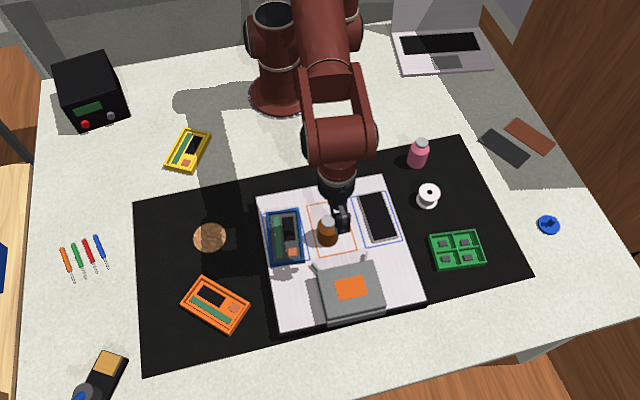

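View pics/side0.png

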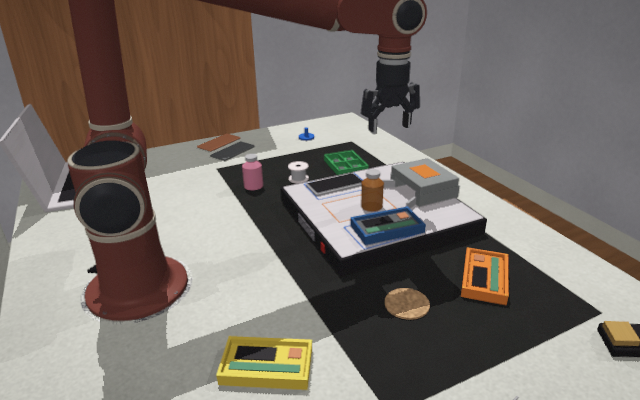

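Scene view: blue carrier at (285,238), with look-alikes in yellow (188,150) and orange (215,305), both on the bench; only the blue one lies on a blue outline. Amber bottle at (328,230), with a pink look-alike at (418,152); the amber one with the steel cap, by the orange outline, is the one. Coaster at (210,237), right side (y<0).

```bash
cat > meas.py <<'E'
from h import *
def rect(p): 
    c,s,a=cv2.minAreaRect((p*1000).astype(np.float32)); return np.round(c,1),np.round(s,1),round(a,1)
D={n:np.load(f"{n}0.npz") for n in("scene","side")}
for n,d in D.items():
    I=d["img"].astype(int);P=d["P"];R,G,B=I[...,0],I[...,1],I[...,2]
    hsv=cv2.cvtColor(d["img"],cv2.COLOR_RGB2HSV);H,S,V=[hsv[...,k].astype(int) for k in range(3)]
    Z=P[...,2];X=P[...,0];Y=P[...,1]
    print("==",n)
    box=(X>.35)&(X<1)&(Y>-.3)&(Y<.3)
    def rep(name,m,minn=20):
        k,l,st,c=cv2.connectedComponentsWithStats(m.astype(np.uint8))
        for i in range(1,k):
            if st[i,4]>=minn:
                q=P[l==i]; print(name,"px",c[i].round(),"n",len(q),"z",np.percentile(q[:,2],[5,50,95]).round(3),rect(q[:,:2]))
    rep("plate",box&(abs(Z-.045)<.004)&(V>90),400)
    rep("hoodtop",box&(abs(Z-.103)<.005)&(X>.6),100)
    rep("bluerim",box&(H>95)&(H<125)&(S>120)&(abs(Z-.069)<.005),40)
    rep("amber",box&(H<20)&(S>120)&(Z>.06)&(Z<.125)&(X<.75),40)
    rep("cap",box&(abs(Z-.143)<.005)&(S<90)&(X<.75),10)
    rep("coaster",(abs(Z-.006)<.004)&(H>5)&(H<25)&(S>60)&(X>.3)&(X<.9)&(Y<-.2),150)
    rep("orangeline",box&(abs(Z-.045)<.004)&(H<20)&(S>60),20)
    rep("blueline",box&(abs(Z-.045)<.004)&(H>100)&(H<130)&(S>60),20)
I=D["scene"]["img"];save("pics/crop1.png",I[170:340,190:440],3)
E
python3 meas.py
```

```text
== scene
plate px [336. 255.] n 10196 z [0.042 0.045 0.048] (array([607.6,  15. ]), array([369.1, 390.6]), 88.1)
hoodtop px [350. 289.] n 2801 z [0.1   0.103 0.106] (array([749.3,  10.2]), array([140.1, 118.7]), 88.3)
bluerim px [283. 237.] n 371 z [0.065 0.068 0.071] (array([ 558.8, -109.1]), array([ 89.3, 153.5]), 82.6)
amber px [326. 235.] n 310 z [0.067 0.107 0.122] (array([592.5,  -9.9]), array([55.8, 31.2]), 41.0)
amber px [292. 251.] n 69 z [0.061 0.064 0.068] (array([ 606.6, -100.5]), array([20.6, 22.2]), 77.2)
amber px [349. 283.] n 309 z [0.1   0.104 0.107] (array([735.7,  10.6]), array([70.5, 28.2]), 89.1)
cap px [328. 221.] n 136 z [0.139 0.142 0.145] (array([584.3,  -1.1]), array([29.6, 34.7]), 75.4)
coaster px [209. 237.] n 690 z [0.003 0.006 0.009] (array([ 481. , -306.7]), array([92. , 87.9]), 62.4)
orangeline px [313. 207.] n 56 z [0.042 0.046 0.048] (array([481.5, -12.3]), array([36.5, 76.5]), 34.1)
orangeline px [313. 233.] n 44 z [0.042 0.044 0.048] (array([559.1, -34.2]), array([ 4.8, 75.1]), 87.8)
orangeline px [346. 247.] n 73 z [0.042 0.045 0.048] (array([620.
[... 1094 characters left out ...]
93.] n 534 z [0.063 0.096 0.122] (array([605.5,  31.2]), array([142.7,  52. ]), 56.3)
cap px [373. 172.] n 90 z [0.139 0.142 0.144] (array([582.5,  -1.9]), array([37.1, 31.8]), 59.3)
coaster px [407. 303.] n 1122 z [0.004 0.006 0.008] (array([ 481.6, -308.1]), array([90.4, 89.8]), 61.0)
coaster px [484. 299.] n 157 z [0.002 0.005 0.009] (array([ 625., -372.]), array([10.7, 92.3]), 44.6)
blueline px [312. 193.] n 21 z [0.044 0.047 0.048] (array([480.1, 132.6]), array([ 2.7, 69.1]), 1.0)
blueline px [353. 237.] n 36 z [0.044 0.045 0.048] (array([ 472.6, -104.4]), array([99.1,  7.1]), 86.3)
blueline px [395. 239.] n 88 z [0.044 0.046 0.048] (array([ 547.4, -156.1]), array([ 10.3, 141.9]), 89.0)
```

View pics/crop1.png

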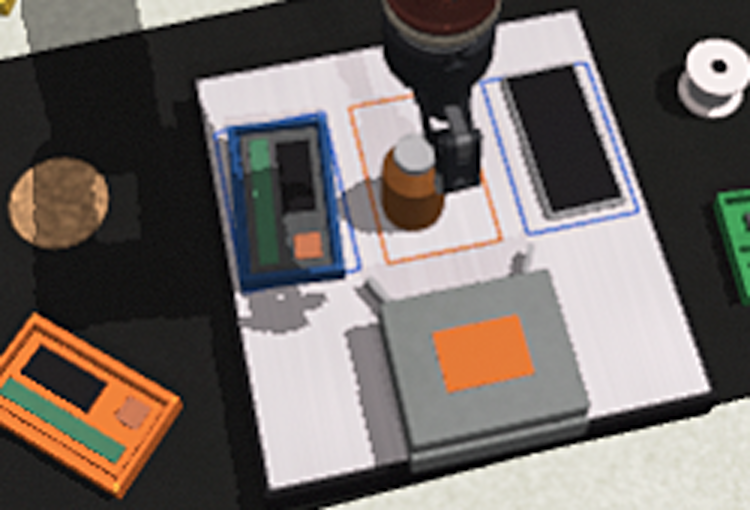

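The crop confirms the amber bottle with steel cap at (583,-1.5) mm and the blue carrier at (558,-110), yaw about -7.4°. The station is at about (611,14) with yaw about -1.9°; its plate and hood sizes and heights match what was given. The coaster is at (481,-307). Next I grasp the bottle.

apply_moves(series=[[85,[-20,-1,0],0],[85,[-41.5,-1.5,-10],0],[85,[-41.5,-1.5,-40],0],[85,[-41.5,-1.5,-75],0],[85,[-41.5,-1.5,-110],0],[85,[-41.5,-1.5,-138],0],[85,[-41.5,-1.5,-155],0],[85,[-41.5,-1.5,-155],0]], newtons=25)

```text
t: 0.82
position: [0.5815, -0.0013, 0.0727]
tcp_rot: [-179.7, -0.0, 90.0]
force: [0.3, 0.3, -0.4]
finger_gap: 0.0851
gripper_force: 0.0
```

apply_moves(series=[[50,[0,0,0],0],[50,[0,0,0],0],[50,[0,0,0],0],[50,[0,0,0],0],[50,[0,0,0],0],[50,[0,0,0],0],[50,[0,0,0],0],[50,[0,0,0],0]])

```text
t: 1.48
position: [0.584, -0.0015, 0.0772]
tcp_rot: [179.9, 0.0, 90.0]
force: [-0.6, -1.0, 4.6]
finger_gap: 0.0552
gripper_force: 27.4
```

apply_moves(series=[[50,[0,0,5],0],[50,[0,0,20],0],[50,[0,0,45],0],[50,[0,0,70],0],[50,[-5,-10,85],0],[50,[-12,-35,90],0],[50,[-20,-62,90],0],[50,[-30,-90,90],0]], newtons=30)

```text
t: 2.15
position: [0.5532, -0.0919, 0.1664]
tcp_rot: [180.0, 0.0, 90.1]
force: [0.5, -0.2, -2.0]
finger_gap: 0.0549
gripper_force: 32.5
```

apply_moves(series=[[50,[-10,-30,0],0],[50,[-20,-60,0],0],[50,[-30,-90,0],0],[50,[-40,-120,0],0],[50,[-50,-150,0],0],[50,[-60,-180,0],0],[50,[-68,-203,0],0],[50,[-72,-216,0],0]])

```text
t: 2.82
position: [0.4799, -0.3095, 0.1653]
tcp_rot: [-179.9, -0.0, 89.9]
force: [0.3, -0.3, -1.8]
finger_gap: 0.055
gripper_force: 32.5
```

apply_moves(series=[[50,[0,0,0],0],[50,[0,0,-20],0],[50,[0,0,-50],0],[50,[0,0,-80],0],[50,[0,0,-100],0],[50,[0,0,-110],0],[50,[0,0,-113],0],[50,[0,0,-113],0]])

```text
t: 3.48
position: [0.4816, -0.3065, 0.0528]
tcp_rot: [-180.0, -0.1, 90.1]
force: [-1.0, 0.2, -2.5]
finger_gap: 0.0553
gripper_force: 32.6
```

```bash
python3 - <<'E'
from h import *
o=robot.observe();print(o["position"],o["tcp_rot"],o["force"],o["finger_gap"])
f=robot.grab_frame("side");P=cloud(f);I=f["img"]
hsv=cv2.cvtColor(I,cv2.COLOR_RGB2HSV)
m=(hsv[...,0]>3)&(hsv[...,0]<20)&(hsv[...,1]>120)&(P[...,0]>.4)&(P[...,0]<.57)&(P[...,1]<-.2)&(P[...,2]>.012)
q=P[m];print(len(q),np.percentile(q[:,2],[1,5,50,99]).round(3))
save("pics/side1.png",I[170:350,280:540],3)
E
```

```text
[ 0.48157572 -0.30653271  0.05279487] [-1.79952531e+02 -6.35826356e-02  9.00507496e+01] [-1.03329823  0.23409967 -2.53124287] 0.05527004037694308
3250 [0.025 0.036 0.36  0.418]
```

View pics/side1.png

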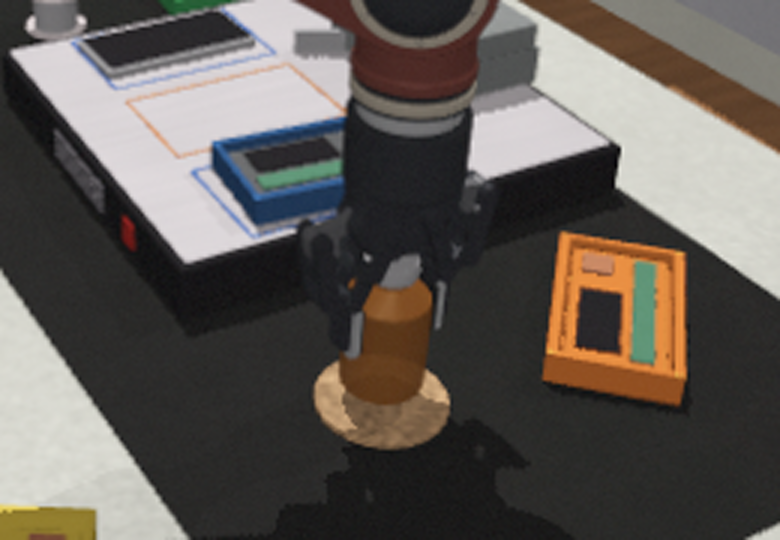

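The bottle (385,350 in the crop) hangs upright over the coaster, about 15 mm above it. I lower it slowly and watch the force.

apply_moves(series=[[50,[0,0,-4],0],[50,[0,0,-8],0],[50,[0,0,-10],0],[50,[0,0,-11],0],[50,[0,0,-12],0],[50,[0,0,-13],0],[50,[0,0,-13],0],[50,[0,0,-13],0]])

```text
t: 4.2
position: [0.4815, -0.3076, 0.0403]
tcp_rot: [-180.0, 0.0, 90.0]
force: [-0.1, -0.5, -2.3]
finger_gap: 0.0551
gripper_force: 32.6
```

apply_moves(series=[[50,[0,0,-0.5],0],[50,[0,0,-1],0],[50,[0,0,-1.5],0],[50,[0,0,-1.5],0],[50,[0,0,-1.5],0]])

```text
t: 4.62
position: [0.4814, -0.3075, 0.0387]
tcp_rot: [-180.0, -0.0, 90.0]
force: [0.0, 0.7, -2.5]
finger_gap: 0.0552
gripper_force: 32.6
```

apply_moves(series=[[50,[0,0,-0.5],0],[50,[0,0,-0.5],0],[50,[0,0,-1],0],[50,[0,0,-1],0],[50,[0,0,-1],0]])

```text
t: 5.03
position: [0.4815, -0.3075, 0.0382]
tcp_rot: [-180.0, -0.0, 90.0]
force: [-1.1, 0.9, 2.7]
finger_gap: 0.0551
gripper_force: 32.8
```

apply_moves(series=[[50,[0,0,-0.5],0],[50,[0,0,-0.5],0],[50,[0,0,-0.5],0],[50,[0,0,-0.5],0]])

```text
t: 5.37
position: [0.4816, -0.3076, 0.0382]
tcp_rot: [-180.0, -0.0, 90.0]
force: [-3.5, 1.7, 6.6]
finger_gap: 0.0555
gripper_force: 33.2
```

apply_moves(series=[[60,[0,0,0.5],0],[66,[0,0,0.5],0],[75,[0,0,0.5],0],[85,[0,0,0.5],0],[85,[0,0,0.5],0],[85,[0,0,0.5],0],[85,[0,0,0.5],0],[85,[0,0,0.5],0]])

```text
t: 6.03
position: [0.4815, -0.3075, 0.0377]
tcp_rot: [-180.0, -0.0, 90.0]
force: [0.0, -0.3, -0.6]
finger_gap: 0.0849
gripper_force: 0.0
```

apply_moves(series=[[85,[0,0,10],0],[85,[0,0,35],0],[85,[0,0,70],0],[85,[0,0,105],0],[85,[0,0,135],0],[85,[0,0,150],0],[85,[0,0,150],0]])

```text
t: 6.62
position: [0.4838, -0.3094, 0.1945]
tcp_rot: [179.5, 0.4, 90.0]
force: [0.1, 0.0, 0.1]
finger_gap: 0.0849
gripper_force: 0.0
```

```bash
cat > look.py <<'E'
from h import *
import sys
def rect(p): 
    c,s,a=cv2.minAreaRect((p*1000).astype(np.float32)); return np.round(c,1),np.round(s,1),round(a,1)
o=robot.observe();print(o["t"],o["position"].round(4),o["tcp_rot"].round(2),o["force"].round(1))
for n in sys.argv[1:]:
    f=robot.grab_frame(n);P=cloud(f);I=f["img"];Z=P[...,2];X=P[...,0];Y=P[...,1];h=cv2.cvtColor(I,cv2.COLOR_RGB2HSV).astype(int);H,S=h[...,0],h[...,1]
    m=(X>.35)&(X<.8)&(Y>-.25)&(Y<.25)&(H>95)&(H<125)&(S>120)&(abs(Z-.069)<.005)
    k,l,st,c=cv2.connectedComponentsWithStats(m.astype(np.uint8))
    for i in range(1,k):
        if st[i,4]>25: print(n,"rim",st[i,4],rect(P[l==i][:,:2]))
    m=(np.hypot(X-.481,Y+.307)<.04)&(S<90)&(abs(Z-.104)<.008);q=P[m]
    if len(q)>15: print(n,"cap",len(q),np.median(q[:,2]).round(4),rect(q[:,:2]))
    save(f"pics/{n}_{o['t']:.2f}.png",I)
E
python3 look.py scene side
```

```text
6.6167 [ 0.4838 -0.3094  0.1945] [179.54   0.39  90.  ] [0.1 0.  0.1]
scene rim 368 (array([ 558.6, -109.1]), array([ 89.8, 154.8]), 82.7)
scene cap 146 0.1029 (array([ 483.6, -306. ]), array([35.1, 34.3]), 26.1)
side rim 432 (array([ 557.1, -111.9]), array([ 94.3, 151.5]), 82.7)
side cap 215 0.1037 (array([ 480.5, -308.5]), array([33.9, 34.1]), 56.2)
```

The bottle stands upright on the coaster, cap level at 104 mm and within 2 mm of centre. Now I go beside the carrier's right face with the fingers spread along it.

apply_moves(series=[[85,[12,24,0],0],[85,[26,50,0],-3],[85,[40,77,0],-5],[85,[54,104,0],-7.4],[85,[64,123,0],-7.4],[85,[67.5,129.5,0],-7.4],[85,[67.5,129.5,-20],-7.4],[85,[67.5,129.5,-40],-7.4]])

```text
t: 7.38
position: [0.5492, -0.1777, 0.147]
tcp_rot: [180.0, 0.0, 82.7]
force: [-0.0, -0.6, -0.8]
finger_gap: 0.0851
gripper_force: 0.0
```

apply_moves(series=[[85,[0,0,-30],0],[85,[0,0,-60],0],[85,[0,0,-80],0],[85,[0,0,-93],0],[85,[0,0,-100],0],[85,[0,0,-103],0],[85,[0,0,-105],0],[85,[0,0,-105],0]])

```text
t: 8.05
position: [0.5496, -0.1785, 0.0437]
tcp_rot: [179.9, 0.0, 82.6]
force: [-0.6, -1.5, 0.3]
finger_gap: 0.0851
gripper_force: 0.0
```

```bash
python3 look.py side; python3 - <<'E'
import cv2,glob
f=sorted(glob.glob("pics/side_[0-9]*.png"),key=lambda s:float(s[10:-4]))[-1]
i=cv2.imread(f)[120:290,300:500];cv2.imwrite("pics/c2.png",cv2.resize(i,None,fx=3.5,fy=3.5,interpolation=2))
E
```

```text
8.05 [ 0.5496 -0.1785  0.0437] [1.7992e+02 3.0000e-02 8.2590e+01] [-0.6 -1.5  0.3]
side rim 157 (array([ 497.5, -107. ]), array([109.3,  46. ]), 70.0)
side rim 101 (array([ 568.5, -153.7]), array([12.9, 76.1]), 81.7)
side cap 216 0.1039 (array([ 480.9, -307.8]), array([33.3, 34.3]), 57.9)
```

View pics/c2.png

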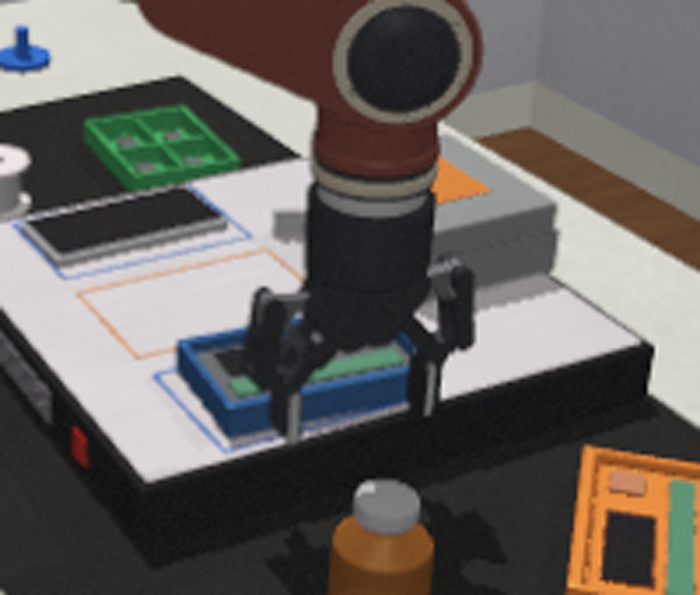

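The fingers straddle the long right face with tips just above the plate, touching nothing. Now I push left.

apply_moves(series=[[85,[0,4,0],0],[85,[0.5,8,0],0],[85,[0.5,12,0],0],[85,[0.5,16,0],0.5],[85,[1,21,0],1],[85,[1,27,0],1.5],[85,[1,33,0],2],[85,[1,39,0],2]])

```text
t: 8.77
position: [0.5505, -0.139, 0.0435]
tcp_rot: [179.9, 0.1, 84.6]
force: [-0.2, -4.5, 2.2]
finger_gap: 0.085
gripper_force: 2.2
```

```bash
python3 look.py scene
```

```text
8.7667 [ 0.5505 -0.139   0.0435] [1.7992e+02 7.0000e-02 8.4640e+01] [-0.2 -4.5  2.2]
scene rim 259 (array([557.7, -84.8]), array([ 86.5, 152.4]), 84.1)
scene cap 142 0.1029 (array([ 482.6, -306.4]), array([34.3, 33.6]), 76.6)
```

apply_moves(series=[[85,[0,5,0],0.5],[85,[0.5,12,0],1],[85,[1,19,0],1.5],[85,[1,26,0],2],[85,[1.5,33,0],2.5],[85,[2,40,0],3],[85,[2,47,0],3.5],[85,[2,53,0],3.5]])

```text
t: 9.48
position: [0.5522, -0.0855, 0.0432]
tcp_rot: [180.0, 0.0, 88.2]
force: [-0.0, -4.7, 3.1]
finger_gap: 0.0849
gripper_force: 2.7
```

apply_moves(series=[[85,[0,7,0],0],[85,[0,14,0],0],[85,[0.5,21,0],0],[85,[1,28,0],0],[85,[1,34,0],0],[85,[1,39,0],0],[85,[1,42,0],0],[85,[1,43,0],0]])

```text
t: 10.15
position: [0.553, -0.0426, 0.0431]
tcp_rot: [180.0, 0.0, 88.2]
force: [0.5, -6.4, 5.0]
finger_gap: 0.0848
gripper_force: 2.9
```

```bash
python3 look.py scene side
```

```text
10.15 [ 0.553  -0.0426  0.0431] [1.800e+02 4.000e-02 8.816e+01] [ 0.5 -6.4  5. ]
scene rim 217 (array([557. ,  11.7]), array([ 88.1, 153.1]), 88.2)
scene cap 149 0.1026 (array([ 483.1, -306.3]), array([35.5, 34.1]), 29.6)
side rim 115 (array([492.,  10.]), array([102.3,  37.7]), 75.6)
side rim 81 (array([561.2, -31.4]), array([71.4, 11.9]), 1.8)
side cap 219 0.1041 (array([ 480.5, -308.4]), array([33.9, 34. ]), 56.6)
```

apply_moves(series=[[85,[0,1.5,0],0],[85,[0,3,0],0],[85,[0,4.3,0],0],[85,[0,4.3,0],0],[85,[0,0,0],0],[85,[0,-8,0],0],[85,[0,-18,10],0],[85,[0,-20,40],0]])

```text
t: 10.92
position: [0.5485, -0.0631, 0.0778]
tcp_rot: [-179.3, -0.2, 88.0]
force: [0.3, 0.4, -0.6]
finger_gap: 0.0848
gripper_force: 0.0
```

apply_moves(series=[[85,[0,0,20],0],[85,[-20,0,50],7],[85,[-50,0,70],14],[85,[-85,0,70],21],[85,[-120,0,70],28],[80,[-145,0,70],35],[75,[-155,0,70],42],[70,[-160,0,70],49]])

```text
t: 11.58
position: [0.3911, -0.063, 0.1526]
tcp_rot: [180.0, -0.0, 137.4]
force: [1.0, -0.2, 0.1]
finger_gap: 0.0699
gripper_force: 0.0
```

```bash
python3 look.py scene side; cat > fit.py <<'E'
from h import *
# unoccluded: station yaw and bay axis from hood side edges; carrier rim edges, in both cameras
for n in("scene","side"):
    f=robot.grab_frame(n);P=cloud(f);X,Y,Z=P[...,0],P[...,1],P[...,2]
    h=cv2.cvtColor(f["img"],cv2.COLOR_RGB2HSV).astype(int)
    def edges(m,name,xs):
        L=[]
        for x in xs:
            s=m&(abs(X-x)<.006)
            if s.sum()>8: y=Y[s];L.append((x,np.percentile(y,2),np.percentile(y,98)))
        L=np.array(L)
        if len(L)<3: print(n,name,"few");return
        a=np.polyfit(L[:,0],L[:,1],1);b=np.polyfit(L[:,0],L[:,2],1);c=L[:,0].mean()
        print(n,name,"lo slope %.3f hi slope %.3f"%(a[0],b[0]),"at x=%.3f lo %.4f hi %.4f mid %.4f"%(c,np.polyval(a,c),np.polyval(b,c),(np.polyval(a,c)+np.polyval(b,c))/2))
    edges((abs(Z-.103)<.005)&(abs(Y)<.15),"hood",np.arange(.70,.80,.01))
    edges((abs(Z-.069)<.005)&(h[...,0]>95)&(h[...,0]<125)&(h[...,1]>120)&(abs(Y)<.12),"rim",np.arange(.49,.625,.01))
    edges((abs(Z-.045)<.004)&(h[...,2]>80)&(abs(Y)<.25),"plate",np.arange(.62,.70,.01))
    m=(abs(Z-.045)<.004)&(h[...,0]<20)&(h[...,1]>60)&(abs(Y)<.1); edges(m,"orange",np.arange(.5,.62,.01))
E
python3 fit.py
```

```text
11.5833 [ 0.3911 -0.063   0.1526] [ 1.7997e+02 -4.0000e-02  1.3739e+02] [ 1.  -0.2  0.1]
scene rim 365 (array([557.1,  15.4]), array([ 87.6, 151.7]), 88.1)
scene cap 147 0.1027 (array([ 483. , -306.3]), array([35.4, 32.4]), 70.7)
side rim 368 (array([555.6,  14.5]), array([ 94.1, 152.1]), 88.5)
side cap 219 0.1039 (array([ 481.3, -308. ]), array([34.4, 34.1]), 80.4)
scene hood lo slope -0.022 hi slope -0.017 at x=0.750 lo -0.0571 hi 0.0763 mid 0.0096
scene rim lo slope -0.039 hi slope -0.032 at x=0.555 lo -0.0276 hi 0.0583 mid 0.0154
scene plate lo slope -0.034 hi slope -0.035 at x=0.655 lo -0.1646 hi 0.1910 mid 0.0132
scene orange lo slope -0.030 hi slope -0.034 at x=0.555 lo -0.0358 hi 0.0689 mid 0.0166
side hood lo slope -0.021 hi slope 0.001 at x=0.750 lo -0.0615 hi 0.0748 mid 0.0066
side rim lo slope -0.039 hi slope -0.035 at x=0.555 lo -0.0306 hi 0.0591 mid 0.0143
side plate lo slope -0.029 hi slope 1.071 at x=0.655 lo -0.1665 hi 0.1692 mid 0.0013
side orange few
```

apply_moves(series=[[52,[5,15,0],7],[52,[15,35,0],14],[52,[30,55,0],21],[52,[45,70,0],28],[52,[57,78,0],35],[52,[63,82,-10],41],[52,[63,82,-30],41],[52,[63,82,-55],41]])

```text
t: 12.45
position: [0.4585, 0.0193, 0.099]
tcp_rot: [180.0, 0.2, 178.0]
force: [1.0, -0.0, -0.3]
finger_gap: 0.0522
gripper_force: 0.0
```

apply_moves(series=[[52,[0,0,-15],0],[52,[0,0,-30],0],[52,[0,0,-40],0],[52,[0,0,-46],0],[52,[0,0,-49],0],[52,[0,0,-51],0],[52,[0,0,-51],0],[52,[0,0,-51],0]])

```text
t: 13.12
position: [0.4567, 0.0189, 0.0476]
tcp_rot: [-180.0, 0.1, 178.1]
force: [0.6, -0.1, 0.0]
finger_gap: 0.0519
gripper_force: 0.0
```

```bash
python3 look.py side; python3 - <<'E'
import cv2,glob
f=sorted(glob.glob("pics/side_[0-9]*.png"),key=lambda s:float(s[10:-4]))[-1]
i=cv2.imread(f)[120:270,270:490];cv2.imwrite("pics/c3.png",cv2.resize(i,None,fx=3.5,fy=3.5,interpolation=2))
E
```

```text
13.1167 [0.4567 0.0189 0.0476] [-1.7999e+02  8.0000e-02  1.7808e+02] [ 0.6 -0.1  0. ]
side rim 322 (array([556. ,  14.8]), array([ 96.3, 150.8]), 87.0)
side cap 216 0.1037 (array([ 481. , -308.1]), array([35.1, 34.6]), 58.6)
```

View pics/c3.png

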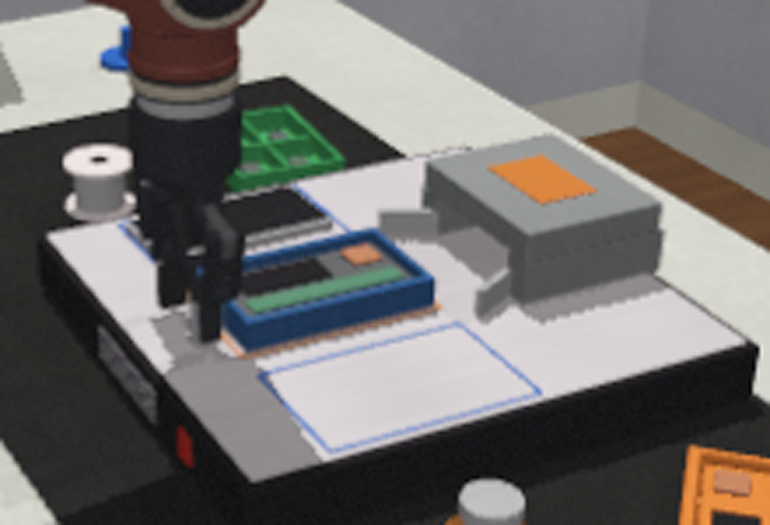

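The carrier lies squarely on the orange outline with both fingers behind its rear face. I push along the station's axis (y falls 0.033 per unit x) and stop short of the earliest possible shoe contact.

apply_moves(series=[[52,[5,-0.2,0],0],[52,[10,-0.3,0],0],[52,[15,-0.5,0],0],[52,[20,-0.7,0],0],[52,[26,-0.9,0],0],[52,[32,-1.1,0],0],[52,[38,-1.3,0],0],[52,[42,-1.4,0],0]])

```text
t: 13.83
position: [0.498, 0.0176, 0.0467]
tcp_rot: [180.0, -0.1, 178.1]
force: [-6.2, 0.3, 6.6]
finger_gap: 0.0514
gripper_force: 3.3
```

apply_moves(series=[[52,[5,-0.2,0],0],[52,[10,-0.3,0],0],[52,[15,-0.5,0],0],[52,[20,-0.7,0],0],[52,[25,-0.8,0],0],[52,[30,-1,0],0],[52,[34,-1.1,0],0],[52,[36,-1.2,0],0]])

```text
t: 14.5
position: [0.5342, 0.0164, 0.0467]
tcp_rot: [180.0, -0.1, 178.1]
force: [-5.8, 0.4, 4.8]
finger_gap: 0.0517
gripper_force: 2.9
```

```bash
python3 look.py scene side; python3 fit.py|grep -E "rim|hood"
```

```text
14.5 [0.5342 0.0164 0.0467] [ 1.8000e+02 -6.0000e-02  1.7811e+02] [-5.8  0.4  4.8]
scene rim 282 (array([607.8,  13.7]), array([ 87.3, 133.4]), 88.2)
scene cap 146 0.1022 (array([ 482.3, -306.1]), array([34. , 34.6]), 8.7)
side rim 263 (array([619.6,  13. ]), array([ 94.9, 153. ]), 88.3)
side cap 218 0.1037 (array([ 481.2, -308.1]), array([34. , 33.7]), 21.6)
scene hood lo slope -0.021 hi slope -0.016 at x=0.750 lo -0.0572 hi 0.0761 mid 0.0095
scene rim lo slope -0.048 hi slope 0.073 at x=0.580 lo -0.0284 hi 0.0557 mid 0.0136
side hood lo slope -0.033 hi slope -0.012 at x=0.750 lo -0.0612 hi 0.0747 mid 0.0067
side rim lo slope -0.046 hi slope -0.046 at x=0.585 lo -0.0315 hi 0.0313 mid -0.0001
```

The carrier is straight, and its front is just at the mouth.

apply_moves(series=[[52,[4,-0.1,0],0],[52,[8,-0.3,0],0],[52,[12,-0.4,0],0],[52,[16,-0.5,0],0],[52,[20,-0.7,0],0],[52,[24,-0.8,0],0],[52,[27,-0.9,0],0],[52,[29,-1,0],0]])

```text
t: 15.37
position: [0.5635, 0.0154, 0.0467]
tcp_rot: [180.0, 0.0, 178.1]
force: [-2.5, -0.4, 0.7]
finger_gap: 0.0521
gripper_force: 1.3
```

apply_moves(series=[[52,[1,0,0],0],[52,[2,-0.1,0],0],[52,[3,-0.1,0],0],[52,[4,-0.1,0],0]])

```text
t: 15.7
position: [0.567, 0.0153, 0.0467]
tcp_rot: [-180.0, 0.0, 178.1]
force: [-0.0, -0.3, -1.3]
finger_gap: 0.052
gripper_force: 0.8
```

apply_moves(series=[[52,[1,0,0],0],[52,[2,-0.1,0],0],[52,[3,-0.1,0],0],[52,[4,-0.1,0],0]])

```text
t: 16.03
position: [0.571, 0.0152, 0.0468]
tcp_rot: [-180.0, 0.0, 178.1]
force: [-1.8, 0.1, -1.6]
finger_gap: 0.052
gripper_force: 0.8
```

apply_moves(series=[[52,[0.8,0,0],0],[52,[1.6,-0.1,0],0],[52,[2.5,-0.1,0],0]])

```text
t: 16.28
position: [0.5735, 0.0151, 0.0468]
tcp_rot: [-180.0, -0.0, 178.1]
force: [-2.3, -1.0, -1.6]
finger_gap: 0.0517
gripper_force: 0.8
```

apply_moves(series=[[52,[0.8,0,0],0],[52,[1.6,-0.1,0],0],[52,[2.5,-0.1,0],0]])

```text
t: 16.53
position: [0.576, 0.015, 0.0468]
tcp_rot: [-180.0, -0.0, 178.1]
force: [-1.5, 1.2, -1.1]
finger_gap: 0.0521
gripper_force: 0.8
```

apply_moves(series=[[52,[0.8,0,0],0],[52,[1.6,-0.1,0],0],[52,[2.5,-0.1,0],0]])

```text
t: 16.78
position: [0.5785, 0.0149, 0.0468]
tcp_rot: [-180.0, -0.0, 178.1]
force: [-1.2, 0.1, 0.1]
finger_gap: 0.0518
gripper_force: 0.8
```

apply_moves(series=[[52,[0.8,0,0],0],[52,[1.6,-0.1,0],0],[52,[2.5,-0.1,0],0]])

```text
t: 17.03
position: [0.581, 0.0148, 0.0468]
tcp_rot: [-180.0, -0.0, 178.1]
force: [-1.8, 1.6, -0.7]
finger_gap: 0.0523
gripper_force: 0.8
```

apply_moves(series=[[52,[0.8,0,0],0],[52,[1.6,-0.1,0],0],[52,[2.5,-0.1,0],0]])

```text
t: 17.28
position: [0.5836, 0.0147, 0.0468]
tcp_rot: [-180.0, -0.0, 178.1]
force: [-3.1, -0.0, -0.6]
finger_gap: 0.0521
gripper_force: 0.9
```

apply_moves(series=[[52,[0.8,0,0],0],[52,[1.6,-0.1,0],0],[52,[2.5,-0.1,0],0]])

```text
t: 17.53
position: [0.5861, 0.0146, 0.0468]
tcp_rot: [-180.0, 0.0, 178.1]
force: [-1.7, 0.7, -1.0]
finger_gap: 0.0523
gripper_force: 0.9
```

apply_moves(series=[[52,[0.8,0,0],0],[52,[1.6,-0.1,0],0],[52,[2.5,-0.1,0],0]])

```text
t: 17.78
position: [0.5885, 0.0145, 0.0468]
tcp_rot: [-180.0, -0.0, 178.1]
force: [-2.7, 0.1, 0.1]
finger_gap: 0.052
gripper_force: 0.9
```

apply_moves(series=[[52,[0.8,0,0],0],[52,[1.6,-0.1,0],0],[52,[2.5,-0.1,0],0]])

```text
t: 18.03
position: [0.591, 0.0144, 0.0468]
tcp_rot: [-180.0, -0.0, 178.1]
force: [-1.8, 0.3, -1.2]
finger_gap: 0.052
gripper_force: 0.9
```

apply_moves(series=[[52,[0.8,0,0],0],[52,[1.6,-0.1,0],0],[52,[2.5,-0.1,0],0]])

```text
t: 18.28
position: [0.5935, 0.0143, 0.0468]
tcp_rot: [180.0, -0.0, 178.1]
force: [-1.4, 0.7, -0.5]
finger_gap: 0.0523
gripper_force: 0.9
```

apply_moves(series=[[52,[0.8,0,0],0],[52,[1.6,-0.1,0],0],[52,[2.5,-0.1,0],0]])

```text
t: 18.53
position: [0.5961, 0.0142, 0.0468]
tcp_rot: [-180.0, -0.0, 178.1]
force: [-1.9, 0.8, -1.3]
finger_gap: 0.052
gripper_force: 1.0
```

apply_moves(series=[[52,[0.8,0,0],0],[52,[1.6,-0.1,0],0],[52,[2.5,-0.1,0],0]])

```text
t: 18.78
position: [0.5971, 0.0142, 0.0468]
tcp_rot: [-180.0, -0.2, 178.1]
force: [-9.7, -0.2, 6.7]
finger_gap: 0.0518
gripper_force: 5.2
```

apply_moves(series=[[52,[0.8,0,0],0],[52,[1.6,-0.1,0],0],[52,[2.5,-0.1,0],0]])

```text
t: 19.03
position: [0.5971, 0.0142, 0.0468]
tcp_rot: [-180.0, -0.6, 178.1]
force: [-19.8, -0.3, 13.4]
finger_gap: 0.0522
gripper_force: 9.8
```

```bash
python3 look.py scene side
```

```text
19.0333 [0.5971 0.0142 0.0468] [-179.99   -0.65  178.12] [-19.8  -0.3  13.4]
scene rim 193 (array([640.3,  12.7]), array([87.9, 70.3]), 88.1)
scene cap 145 0.1028 (array([ 484.2, -306.2]), array([33.3, 35.4]), 1.2)
side rim 87 (array([648.8, -30. ]), array([14.8, 85.2]), 83.2)
side cap 216 0.1038 (array([ 480.9, -307.9]), array([33.6, 34. ]), 56.6)
```

The carrier met something at TCP x≈0.597, with its front about 67 mm behind the mouth. That fits the shoe. The arm is also pressing the carrier down (fz 13 N), which adds friction, so I ease that off slightly before pushing on.

apply_moves(series=[[52,[0,0,0.5],0],[52,[0,0,1],0],[52,[0,0,1],0],[52,[0,0,1],0]])

```text
t: 19.47
position: [0.5976, 0.0141, 0.0469]
tcp_rot: [-180.0, -0.5, 178.1]
force: [-13.4, 0.2, 4.7]
finger_gap: 0.0519
gripper_force: 6.2
```

apply_moves(series=[[52,[0,0,0.3],0],[52,[0.5,0,0.5],0],[52,[1,0,0.5],0],[52,[1,0,0.5],0]])

```text
t: 19.8
position: [0.5985, 0.0141, 0.0469]
tcp_rot: [-180.0, -0.5, 178.1]
force: [-11.3, 0.2, 2.8]
finger_gap: 0.0522
gripper_force: 5.6
```

It slides at about 11 N now, with roughly 1.7 mm pushed. I continue in small steps.

apply_moves(series=[[52,[0.5,0,0],0],[52,[1,0,0],0],[52,[1.5,-0.1,0],0],[52,[1.5,-0.1,0],0]])

```text
t: 20.13
position: [0.6001, 0.014, 0.0469]
tcp_rot: [-180.0, -0.5, 178.1]
force: [-11.1, 0.0, 3.1]
finger_gap: 0.0523
gripper_force: 5.7
```

apply_moves(series=[[52,[0.5,0,0],0],[52,[1,0,0],0],[52,[1,0,0],0],[52,[1,0,0],0]])

```text
t: 20.47
position: [0.601, 0.014, 0.0469]
tcp_rot: [-180.0, -0.5, 178.1]
force: [-12.0, -0.1, 2.3]
finger_gap: 0.052
gripper_force: 5.6
```

apply_moves(series=[[52,[0.6,0,0],0],[52,[1.2,0,0],0],[52,[1.2,0,0],0],[52,[1.2,0,0],0]])

```text
t: 20.8
position: [0.6023, 0.014, 0.0469]
tcp_rot: [-180.0, -0.5, 178.1]
force: [-11.3, -0.2, 2.9]
finger_gap: 0.0521
gripper_force: 5.6
```

apply_moves(series=[[52,[-3,0.1,0],0],[52,[-8,0.3,0],0],[52,[-16,0.5,0],0],[52,[-28,1,0],0],[52,[-40,1.3,10],0],[52,[-50,1.6,35],0],[52,[-60,2,65],0],[52,[-65,2,90],0]])

```text
t: 21.47
position: [0.5398, 0.016, 0.1399]
tcp_rot: [-180.0, 0.1, 178.1]
force: [0.3, 0.6, 1.2]
finger_gap: 0.0521
gripper_force: 0.0
```

apply_moves(series=[[52,[0,0,30],0],[52,[-15,0,55],0],[52,[-30,0,65],0],[52,[-35,0,70],0],[52,[-35,0,70],0],[52,[-35,0,70],0]])

```text
t: 21.97
position: [0.5056, 0.0159, 0.2079]
tcp_rot: [180.0, 0.0, 178.1]
force: [-0.3, 0.3, -1.5]
finger_gap: 0.052
gripper_force: 0.0
```

```bash
python3 look.py scene side; python3 fit.py | grep rim; cp $(ls -t pics/scene_*|head -1) pics/final.png
```

```text
21.9667 [0.5056 0.0159 0.2079] [1.8000e+02 4.0000e-02 1.7809e+02] [-0.3  0.3 -1.5]
scene rim 175 (array([643.8,  12.6]), array([88.2, 62.4]), 88.2)
scene cap 148 0.103 (array([ 483.9, -306.8]), array([34.6, 33.9]), 68.4)
side rim 204 (array([657.2,  11.1]), array([94.6, 91.8]), 87.1)
side cap 219 0.1041 (array([ 481.2, -308.2]), array([35.1, 34.9]), 84.5)
scene rim few
side rim few
```

View pics/final.png

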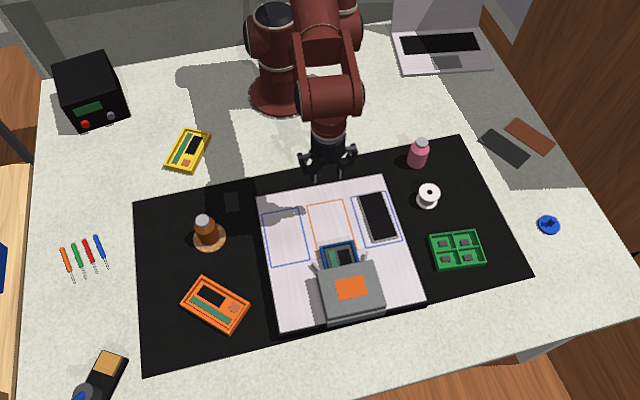

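The final picture shows the carrier in the bay at (340,255) and the bottle upright on the coaster at (207,232). The phone, spool and tray are where they were, and the arm is clear.

```bash
python3 -c "
from rig import robot
print(robot.hand_in())"
```

```text
the job is handed in; nothing more can be done
None
```

I set the bottle upright on the coaster, then slid the carrier into the bay until it pushed the contact shoe back about 5.5 mm (estimated from arm position and force; peak push about 20 N), and handed the job in at about 22 s.

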